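# Find the socket key that fits the shaker's adapter nut and hold it home

## Task

One of the three socket keys in the tray fits the hex nut of the adapter mounted on the shaker's drive hub (the one on the red disc): find it, trying the keys on the nut as needed, and finish with that key upright and fully home on the nut, still gripped in the gripper: do not let go of it. The two keys that do not fit must end standing upright in the tray, and the rack, bottle and tip box must be left undisturbed.

Things in the scene. Friction and masses are not known exactly. Their poses are not given: they have to be found in the camera images.
- hub (a point): seat of the adapter mounted on the shaker's hub (on the red disc, robot's side of the shaker), 68 mm above the bench: on the axis, on the flat floor round the nut, where a key's lower end rests when fully home; z up. Flats of the fixed nut face 0, 60, 120.. deg from its x axis. Which of the three adapters is mounted is not told: look or try. The right key goes down to this point
- nut_top (a point): top of the mounted adapter's brass hex nut, 16 mm above hub; the nut does not turn. It is 15, 22 or 29 mm across flats; its top 4 mm taper in by 1.5 mm per side as a lead-in. A key too small for the nut stops here
- rim (a point): centre of the rim of the round aluminium cup (58 mm outside) round the mounted nut, 10 mm above hub. Its inner diameter is 31, 39 or 47 mm with nut 15, 22 or 29 respectively. A key too large goes over the nut but stops on this rim
- shaker: white bench-top shaker with blue deck, fixed, 220 (x) x 200 (y) x 60 mm high; origin under its centre, z up. Hub axis at x -45, y 0 mm in its frame; two spare adapters, of the other two sizes (nut tops 84 mm above the bench), are parked on white discs at x 55, y 55 and -55 mm: not to be used
- tray_in (a point): centre of the floor (5 mm above the bench) of the white open tray, fixed, 130 (x) x 270 (y) mm outside, 16 mm high, walls 5 mm; the keys stand in a row along its y axis, about 80 mm apart
- key_small: small socket key, 85 mm tall, 140 g, loose, standing mouth-down in the tray. Origin: centre of its open lower end, z up. 0-28 mm: steel hex nose, 24 mm across flats (28 over corners), its hex bore 17 mm across flats, 18 deep. 28-32: collar, 29 mm dia. 32-82: yellow hex handle, 24 mm across flats, to grip. All flats face 0, 60, 120.. deg from its x axis. Fits a 15 mm nut
- key_medium: medium socket key, 85 mm tall, 140 g, loose, standing mouth-down in the tray. Origin: centre of its open lower end, z up. 0-28 mm: steel hex nose, 31 mm across flats (36 over corners), its hex bore 24 mm across flats, 18 deep. 28-32: collar, 29 mm dia. 32-82: green hex handle, 24 mm across flats, to grip. All flats face 0, 60, 120.. deg from its x axis. Fits a 22 mm nut
- key_large: large socket key, 85 mm tall, 140 g, loose, standing mouth-down in the tray. Origin: centre of its open lower end, z up. 0-28 mm: steel hex nose, 38 mm across flats (44 over corners), its hex bore 31 mm across flats, 18 deep. 28-32: collar, 29 mm dia. 32-82: blue hex handle, 24 mm across flats, to grip. All flats face 0, 60, 120.. deg from its x axis. Fits a 29 mm nut
- tube_rack: red tube rack, 60 x 100 x 40 mm with blue-capped tubes up to 52 mm high, loose bystander; origin under its centre
- bottle: clear bottle with blue cap, 60 mm diameter, 110 mm tall, loose bystander; origin under its centre
- tip_box: blue pipette-tip box with clear lid, 85 x 120 x 57 mm, loose bystander; origin under its centre

How it is judged (in metres and radians):
At the end, for the whole second after the job is handed in: One key is seated on the hub's nut (its open end within 4 mm of the seat in height and within 4 mm sideways, tilt under 0.09 rad) and still gripped by the fingers (over 1 N); the other two stand in the tray, within its walls and on its floor (within 6 mm), tilted under 0.12 rad and at rest (((z of key_small in the frame of hub between -0.004 and 0.004 m and horizontal distance between key_small and hub below 0.004 m and angle between key_small's own z axis and vertical below 0.09 rad and contact force between the fingers and key_small above 1 N and x of key_medium in the frame of tray_in between -0.062 and 0.062 m and y of key_medium in the frame of tray_in between -0.132 and 0.132 m and z of key_medium in the frame of tray_in between -0.004 and 0.006 m and angle between each of key_medium, key_large's own z axis and vertical below 0.12 rad and linear speed of each of key_medium, key_large below 0.02 m/s and x of key_large in the frame of tray_in between -0.062 and 0.062 m and y of key_large in the frame of tray_in between -0.132 and 0.132 m and z of key_large in the frame of tray_in between -0.004 and 0.006 m) or (z of key_medium in the frame of hub between -0.004 and 0.004 m and horizontal distance between key_medium and hub below 0.004 m and angle between key_medium's own z axis and vertical below 0.09 rad and contact force between the fingers and key_medium above 1 N and x of key_small in the frame of tray_in between -0.062 and 0.062 m and y of key_small in the frame of tray_in between -0.132 and 0.132 m and z of key_small in the frame of tray_in between -0.004 and 0.006 m and angle between each of key_small, key_large's own z axis and vertical below 0.12 rad and linear speed of each of key_small, key_large below 0.02 m/s and x of key_large in the frame of tray_in between -0.062 and 0.062 m and y of key_large in the frame of tray_in between -0.132 and 0.132 m and z of key_large in the frame of tray_in between -0.004 and 0.006 m) or (z of key_large in the frame of hub between -0.004 and 0.004 m and horizontal distance between key_large and hub below 0.004 m and angle between key_large's own z axis and vertical below 0.09 rad and contact force between the fingers and key_large above 1 N and x of key_small in the frame of tray_in between -0.062 and 0.062 m and y of key_small in the frame of tray_in between -0.132 and 0.132 m and z of key_small in the frame of tray_in between -0.004 and 0.006 m and angle between each of key_small, key_medium's own z axis and vertical below 0.12 rad and linear speed of each of key_small, key_medium below 0.02 m/s and x of key_medium in the frame of tray_in between -0.062 and 0.062 m and y of key_medium in the frame of tray_in between -0.132 and 0.132 m and z of key_medium in the frame of tray_in between -0.004 and 0.006 m))); the arm keeps its last pose, push and grip.
It fails at once if the tube rack is moved over 30 mm or tipped (distance of tube_rack from where it was at the start of the episode above 0.03 m or angle between tube_rack's own z axis and vertical above 0.3 rad).
It fails at once if the bottle is moved over 30 mm or tipped (distance of bottle from where it was at the start of the episode above 0.03 m or angle between bottle's own z axis and vertical above 0.3 rad).
It fails at once if the tip box is moved over 30 mm or tipped (distance of tip_box from where it was at the start of the episode above 0.03 m or angle between tip_box's own z axis and vertical above 0.3 rad).
It also fails if it takes over 64 s, if anything falls off the work surface, if the arm or the gripper's body presses on something with over 40 N, if the wrist force passes 120 N, or if a joint passes its speed limit or range.

## Robot

A 7-joint arm with a two-finger parallel gripper is mounted at the origin on the work surface. World frame = base frame: x ahead of the robot, y to its left, z up, the work surface at z = 0. Lengths are in mm, angles in rad, forces in N, time in s.
With the tool pointing down it reaches from about 425 to 875 mm from the base axis. Payload 4.7 kg.
Tool frame: the origin (TCP) lies at the very end of the fingers, on their centre line; the grasp point (between the pads) lies 19 mm behind it (robot.grip_depth is the distance from the TCP to the grasp point, in mm); z points along the fingers, x is the direction in which the jaws open and shut, and the axes are right-handed (so a half turn about z gives the same grasp; the last joint's range is limited). The gripper opens to 85 mm and grips with 20 to 120 N. Pads are 22 mm wide; open, the fingers measure 114 mm over their backs; the gripper's body (76 mm by 85 mm) begins 54 mm behind the grasp point. The pads swing forward as they close: fully open they stand 13 mm farther back than shut.
Start: joints at [1.243, 0.321, -0.07, 1.45, 0.023, 1.371, -0.057], TCP at [217.85, -612.426, 231.349] pointing down, gripper open.
Joint ranges: [-2.86, 2.86], [-0.3, 2.09], [-1.38, 1.24], [0.06, 2.45], [-1.56, 4.7], [0.09, 2.05], [-2.69, 2.69]. Speed limits (rad/s): [2.57, 2.57, 3.14, 3.14, 3.14, 3.14, 3.14].

## Interface

Orientations are given as a unit quaternion [w, x, y, z].
In Python, from plant import robot, viewer, job gives the robot as it stands.
- The arm moves only by the tool send_rows, never from a script. Its argument "motion" is a list of rows, each a list of 3 entries, a list of its own where there are three numbers: the shift along the tool's x, y, z scaled (see below), then the turn, a rotation vector about the tool's x, y, z scaled (see below), then the closure, from 0 (fully open) to 1 (shut). A call has 1 to 12 rows; each row is the pose to reach, as a shift and turn from the pose commanded when the call began, along the tool's axes at that moment, turning the shorter way round; what a row does not reach only later rows make up. The controller multiplies each number of a shift by 300 mm and each number of a turn by pi rad. A row lasts 1/8 s, in which the tool goes at most 62.5 mm and 10.7 degrees, less where a joint would pass 70% of its speed; a pose out of reach is approached as far as the arm can. A call with a number of a shift or a turn outside -1 to 1 is refused whole. A call with a gripper value outside its range is refused whole. The fingers move at their own pace and stop on an object; the grip force is fixed at half the most. Time passes only in rows, so rows that repeat a pose let the fingers close. It gives the time, the measured TCP pose, the force and the opening at its end, in the units of the state.
- robot.get_obs(): the state, without advancing time (a new reading comes with each control period).
- viewer.capture(name): name is "scene" or "top"; returns a dict with "frame" (420x560x3 uint8, red, green, blue), "range_z" (420x560 float32, mm along the optical axis (not along the pixel's ray), 0 where there is no reading), "fov_y" (degrees; the focal length in pixels is half the picture's height over the tangent of half this angle, whatever the lens; pixels are square), "cx", "cy" (the principal point, pixels), "origin" and "attitude" of the camera in the world. Camera axes: x right, y down, z forward; pixel columns grow to the right and rows downward; lengths in mm; the calibration is good to about 2 mm. A picture is of the moment at which its call begins.
- job.finish_job(): hands the job in, once; it reports no verdict.
The state is a dict: "time": time; "qpos": joint angles; "dq": joint speeds; "effort": joint torques, N m; "tool_pos": TCP position; "tcp_rot": TCP orientation; "contact_force": force on the tool from outside, world axes, zero at the start; "torque": the same for the moment, N m; "finger_gap": finger opening in mm.
Only numpy, scipy, OpenCV 4.12 (cv2) and the standard library are available. Lean on these libraries where they do the work, as an engineer would, in place of code of your own. Each camera call takes 0.05 s, during which the arm holds its last target.

## Working session

There is one attempt and no reset: what is moved stays moved. The work goes in short steps, Python scripts to look and compute and a tool call to move; the robot and the scene stay as the last step left them, time stands still between calls to the robot, and variables do not carry over. Pictures are saved under pics/ and viewed, and the job is handed in when it is done.

Besides the shell and the picture viewer there is one more tool, called after ">>>" as name(argument=value, ...) on one line, values as JSON. send_rows: Moves the arm, as the interface text tells. Shifts and turns lie within -1 to 1; 1 stands for 300 mm of shift or pi rad of turn. Its arguments: {"type":"object","properties":{"motion":{"type":"array"}},"required":["motion"]}

```bash
ls; mkdir -p pics; cat > h.py <<'E'
import numpy as np, cv2
from scipy.spatial.transform import Rotation as R
from plant import robot, viewer, job
def cap(n):
    c=viewer.capture(n); f=210/np.tan(np.radians(c["fov_y"])/2); c["f"]=f; return c
def Rc(c):
    a=np.array(c["attitude"],float)
    return a if a.shape==(3,3) else R.from_quat(a[[1,2,3,0]]).as_matrix()
def pts(c):
    z=c["range_z"]; v,u=np.mgrid[0:z.shape[0],0:z.shape[1]]
    p=np.stack([(u-c["cx"])/c["f"]*z,(v-c["cy"])/c["f"]*z,z],-1)
    return p@Rc(c).T+np.array(c["origin"])
def ray(c,u,v,h):
    d=Rc(c)@np.array([(u-c["cx"])/c["f"],(v-c["cy"])/c["f"],1]); o=np.array(c["origin"])
    return o+d*(h-o[2])/d[2]
def save(im,n): cv2.imwrite("pics/"+n+".png",cv2.cvtColor(im,cv2.COLOR_RGB2BGR))
E
python3 - <<'E'
from h import *
for n in("scene","top"):
    c=cap(n); save(c["frame"],n+"0"); print(n,c["fov_y"],c["cx"],c["cy"],c["origin"],c["attitude"])
o=robot.get_obs(); print(o)
E
```

```text
pics
scene 43.22403885024198 275.9118927549344 205.53739800727277 [1941.86216271  133.77780308  877.15224485] [-0.33047335  0.58119807  0.64568354 -0.36890235]
top 55.27016139438157 284.02889639898495 214.8913984119711 [ 382.43820569   -8.5584963  1282.31186306] [-0.0750357   0.72966692 -0.67576969  0.07274037]
{'time': 0.1, 'qpos': array([ 1.24310144,  0.32177063, -0.07010196,  1.45154261,  0.02260678,
        1.37080983, -0.05689786]), 'dq': array([ 0.00112879, -0.00130159,  0.00040888, -0.00164615, -0.00077021,
       -0.00010855, -0.00058254]), 'effort': array([ 3.60390015e-05, -4.94879472e+01, -3.83822965e-01, -3.15209877e+01,
        1.29398241e-02,  7.43838988e-03,  1.41268978e-05]), 'tool_pos': array([ 217.66786381, -611.96093846,  230.32409888]), 'tcp_rot': array([-4.63263637e-04,  8.17074784e-01, -5.76531038e-01, -7.38272889e-04]), 'contact_force': array([-0.22922953,  0.66712182, -0.09582187]), 'torque': array([ 0.02268654, -0.06248052,  0.0058182 ]), 'finger_gap': 85.22412860473102}
```

View pics/scene0.png

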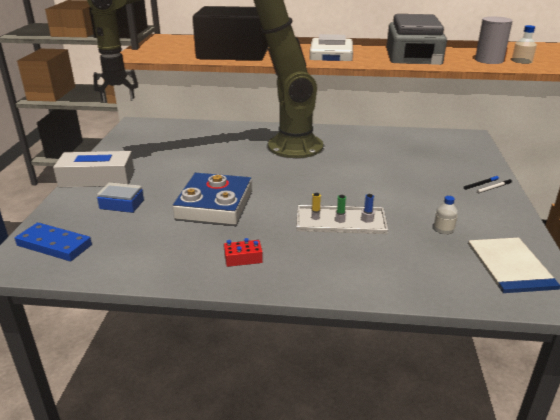

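View pics/top0.png

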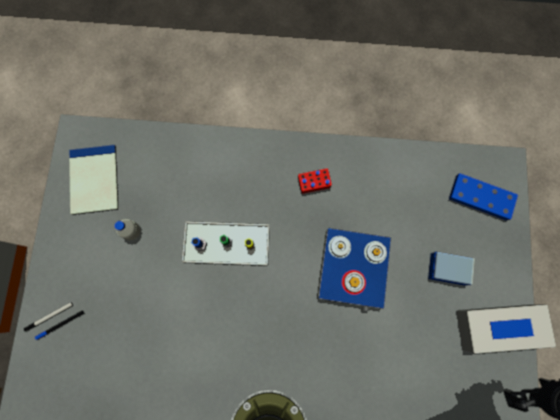

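The top view shows the tray at about (226,243), with blue, green and yellow keys at u≈198/225/249. The shaker is at (354,270) with the red disc at (354,282). Next I'll zoom in and measure.

```bash
python3 - <<'E'
from h import *
c=cap("top"); P=pts(c); f=c["frame"]
a=cv2.resize(f[222:318,312:398],None,fx=4.6,fy=4.6,interpolation=cv2.INTER_CUBIC)
b=cv2.resize(f[212:276,178:274],None,fx=4,fy=4,interpolation=cv2.INTER_CUBIC)
save(a,"shk");save(b,"try")
# depth clusters: nuts
hsv=cv2.cvtColor(f,cv2.COLOR_RGB2HSV)
def blob(m,name,h):
    n,l,s,ce=cv2.connectedComponentsWithStats(m.astype(np.uint8))
    for i in range(1,n):
        if s[i,4]>=12: 
            q=P[l==i]; print(name,s[i].tolist(),ce[i].round(1),ray(c,*ce[i],h).round(1),"medz",np.median(q[:,2]).round(1), q[:,:].mean(0).round(1))
H,S,V=[hsv[...,i].astype(int) for i in range(3)]
roi=np.zeros(H.shape,bool); roi[215:315,175:400]=1
blob(roi&(H>18)&(H<34)&(S>110)&(V>90),"yel",84)
blob(roi&(H>45)&(H<85)&(S>110)&(V>40),"grn",89)
blob(roi&(H>105)&(H<130)&(S>110),"blue",60)
blob(roi&((H<8)|(H>172))&(S>120),"red",64)
s=P[roi]
for lo,hi in((80,95),(55,62)):
    m=roi&(P[...,2]>lo)&(P[...,2]<hi); blob(m,f"z{lo}",(lo+hi)/2)
m=roi&(P[...,2]>80)&(P[...,2]<87); print(np.median(P[roi&(np.abs(P[...,2])<10)][:,2]))
E
```

```text
yel [246, 240, 7, 7, 21] [249.5 244. ] [539.4 101.8  84. ] medz 87.2 [539.1 101.6  85.9]
yel [338, 244, 5, 4, 15] [340.1 245.5] [ 555.8 -170.3   84. ] medz 82.9 [ 556.  -170.4   82.8]
yel [373, 249, 7, 6, 38] [376.  251.5] [ 546.1 -278.4   84. ] medz 82.6 [ 546.3 -278.9   81.9]
yel [350, 277, 10, 10, 74] [354.3 281.7] [ 451.6 -217.    84. ] medz 83.2 [ 451.6 -217.1   83. ]
grn [220, 237, 9, 8, 32] [224.8 240.8] [542.8 176.3  89. ] medz 85.4 [544.  177.6  80. ]
blue [319, 228, 71, 80, 3191] [354.5 270.6] [ 486.2 -220.4   60. ] medz 59.7 [ 486.6 -219.8   63.1]
blue [192, 238, 10, 10, 60] [196.8 242.5] [535.  265.7  60. ] medz 86.0 [532.6 261.6  78.2]
red [342, 271, 23, 23, 104] [350.3 282.6] [ 449.2 -208.7   64. ] medz 60.1 [ 448.7 -207.5   72. ]
z80 [220, 234, 9, 9, 58] [223.7 238.2] [550.7 180.6  87.5] medz 87.9 [550.6 180.5  87.9]
z80 [192, 237, 9, 9, 59] [195.8 240.8] [536.3 263.1  87.5] medz 88.9 [536.1 262.8  88.7]
z80 [245, 238, 8, 9, 57] [248.6 241.8] [545.4 104.9  87.5] medz 88.9 [545.3 104.7  88.8]
z80 [339, 243, 5, 5, 19] [340.8 245.2] [ 556.6 -171.7   87.5] medz 83.7 [ 557.1 -172.2   83.8]
z80 [374, 247, 7, 8, 41] [376.9 250.7] [ 548.2 -280.2   87.5] medz 83.6 [ 548.7 -281.    83.9]
z80 [350, 276, 11, 11, 79] [354.9 281.2] [ 453.2 -218.2   87.5] medz 83.6 [ 453.4 -218.9   83.7]
z55 [319, 228, 72, 80, 2999] [355.  269.5] [ 489.7 -222.2   58.5] medz 59.3 [ 490.3 -222.    59.1]
0.5076544625499082
```

```bash
python3 - <<'E'
from h import *
c=cap("scene"); f=c["frame"]
save(cv2.resize(f[165:230,165:265],None,fx=7,fy=7,interpolation=cv2.INTER_CUBIC),"shk2")
save(cv2.resize(f[185:240,285:400],None,fx=6,fy=6,interpolation=cv2.INTER_CUBIC),"try2")
E
```

```text
(no output)
```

View pics/shk.png

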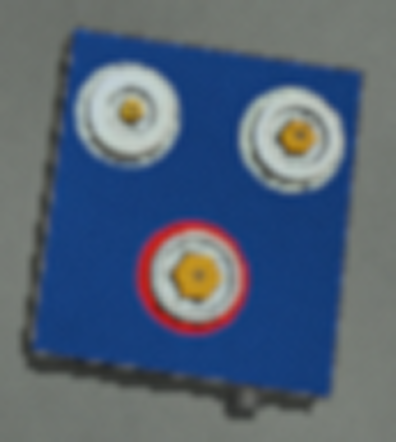

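View pics/try.png

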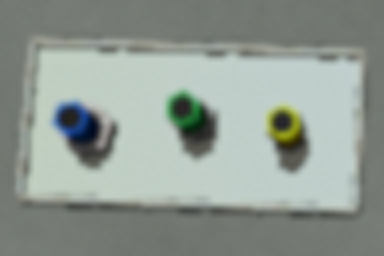

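View pics/shk2.png

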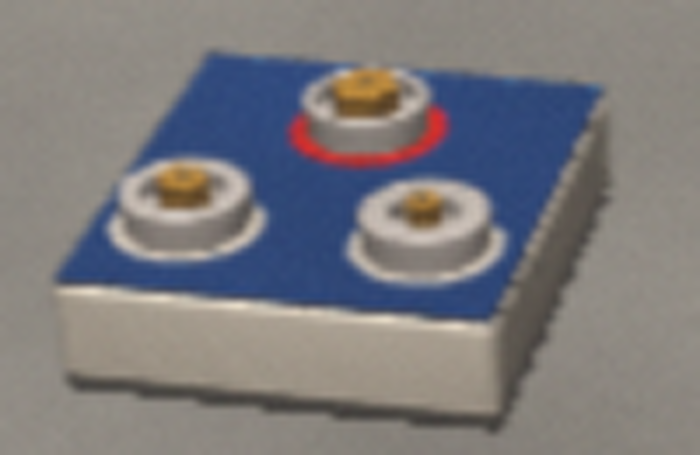

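View pics/try2.png

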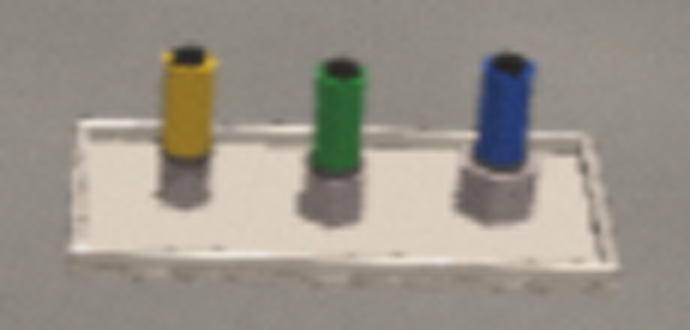

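The red-disc nut is clearly the largest of the three, so the nut is 29 mm and the blue key should fit. Next come the orientations and the cross-view positions.

```bash
python3 - <<'E'
from h import *
for n in("top","scene"):
    c=cap(n); P=pts(c); f=c["frame"]; 
    big=cv2.resize(f,None,fx=8,fy=8,interpolation=cv2.INTER_CUBIC); 
    hsv=cv2.cvtColor(big,cv2.COLOR_RGB2HSV); H,S,V=[hsv[...,i].astype(int) for i in range(3)]
    y0,y1,x0,x1=((222,312,312,398) if n=="top" else (165,225,165,260))
    m=np.zeros(H.shape,np.uint8); m[y0*8:y1*8,x0*8:x1*8]=((H>12)&(H<36)&(S>110)&(V>70))[y0*8:y1*8,x0*8:x1*8]
    k,l,s,ce=cv2.connectedComponentsWithStats(m)
    for i in range(1,k):
        if s[i,4]<500: continue
        cn=max(cv2.findContours((l==i).astype(np.uint8),0,1)[0],key=cv2.contourArea)
        W=np.array([ray(c,(u+.5)/8-.5,(v+.5)/8-.5,84)[:2] for u,v in cn[:,0]])
        yy,xx=np.nonzero(l==i); mid=ray(c,(xx.mean()+.5)/8-.5,(yy.mean()+.5)/8-.5,84)[:2]
        d=W-mid; a=np.arctan2(d[:,1],d[:,0]); r=np.hypot(*d.T)
        o=np.argsort(a); rr=np.interp(np.linspace(-np.pi,np.pi,720,False),a[o],r[o],period=2*np.pi); t=np.linspace(-np.pi,np.pi,720,False)
        F=(rr*np.exp(-6j*t)).mean(); print(n,"nut",mid.round(1),"meanr",rr.mean().round(1),"bbox",(W.max(0)-W.min(0)).round(1),"corner deg",np.degrees(-np.angle(F)/6).round(1),"amp",abs(F).round(2))
    # red disc
    m=((H<8)|(H>172))&(S>120); q=np.zeros(m.shape,np.uint8); q[y0*8:y1*8,x0*8:x1*8]=m[y0*8:y1*8,x0*8:x1*8]
    cn=max(cv2.findContours(q,0,1)[0],key=cv2.contourArea); (u,v),_,_=cv2.fitEllipse(cn); print("red",ray(c,(u+.5)/8-.5,(v+.5)/8-.5,60).round(1))
    # keys tops by depth at full res + colour
    for nm,lo,hi in(("Y",20,34),("G",45,85),("B",105,130)):
        b=(slice(210,280),slice(178,275)) if n=="top" else (slice(185,240),slice(290,400))
        mm=np.zeros(P.shape[:2],bool); mm[b]=((P[...,2]>83)&(P[...,2]<100))[b]
    k,l,s,ce=cv2.connectedComponentsWithStats(mm.astype(np.uint8))
    for i in range(1,k):
        if s[i,4]>8: print("keytop",n,s[i,4],ce[i].round(1),ray(c,*ce[i],90).round(1),P[l==i].mean(0).round(1),P[l==i][:,2].max().round(1))
E
```

```text
top nut [ 555.2 -170. ] meanr 6.3 bbox [13.5 12.5] corner deg 9.8 amp 0.03
top nut [ 546.2 -278.7] meanr 10.4 bbox [20.7 22.2] corner deg 29.9 amp 0.12
top nut [ 451.6 -216.8] meanr 14.1 bbox [28.2 29.6] corner deg 25.9 amp 0.26
red [ 452.4 -218.5   60. ]
keytop top 58 [223.7 238.2] [550.3 180.2  90. ] [550.5 180.3  88.9] 94.8
keytop top 58 [195.8 240.8] [535.9 262.5  90. ] [536.1 262.9  88.6] 95.1
keytop top 52 [248.7 241.6] [545.8 104.4  90. ] [546.  104.5  88.8] 93.9
scene nut [ 454.9 -217.9] meanr 18.0 bbox [45.1 31.8] corner deg -9.9 amp 0.19
scene nut [ 550.8 -280.1] meanr 13.6 bbox [34.7 25.5] corner deg -13.8 amp 0.18
scene nut [ 558.8 -171. ] meanr 9.6 bbox [27.3 15.9] corner deg -13.7 amp 0.08
red [ 444.9 -220.3   60. ]
keytop scene 40 [315.6 195.3] [547.3 103.6  90. ] [546.9 103.6  89.7] 97.6
keytop scene 43 [341.1 197.4] [552.1 180.3  90. ] [551.9 180.3  89.9] 94.7
keytop scene 46 [368.8 196.5] [538.1 262.9  90. ] [537.9 262.9  89.9] 95.0
```

```bash
python3 - <<'E'
from h import *
c=cap("scene"); f=c["frame"]
a=cv2.resize(f[186:228,350:392],None,fx=14,fy=14,interpolation=cv2.INTER_CUBIC); save(a,"bk")
t=cap("top")["frame"]; save(cv2.resize(t[228:262,184:218],None,fx=16,fy=16,interpolation=cv2.INTER_CUBIC),"bkt")
g=f.astype(int).sum(2)
for r in range(209,224): print(r,g[r,356:386].tolist())
E
```

```text
209 [454, 458, 465, 462, 467, 460, 495, 399, 230, 195, 193, 199, 206, 214, 221, 216, 280, 380, 422, 426, 423, 416, 416, 406, 401, 378, 506, 479, 403, 413]
210 [602, 596, 602, 597, 589, 532, 501, 376, 216, 197, 188, 198, 215, 211, 214, 208, 295, 436, 500, 498, 489, 449, 410, 404, 397, 361, 501, 528, 447, 416]
211 [616, 610, 615, 614, 610, 572, 521, 381, 215, 193, 196, 201, 208, 218, 214, 226, 294, 474, 530, 566, 598, 602, 596, 592, 581, 460, 492, 570, 506, 422]
212 [614, 615, 615, 613, 607, 547, 495, 437, 305, 227, 195, 201, 205, 205, 194, 217, 362, 482, 527, 578, 610, 613, 612, 614, 601, 459, 375, 518, 509, 423]
213 [615, 614, 616, 614, 602, 476, 336, 364, 408, 403, 310, 251, 243, 235, 244, 300, 428, 470, 505, 576, 609, 618, 618, 618, 604, 483, 357, 514, 521, 422]
214 [618, 614, 613, 612, 601, 461, 314, 305, 319, 343, 394, 451, 457, 450, 423, 409, 392, 359, 466, 572, 613, 617, 618, 616, 609, 587, 450, 502, 485, 404]
215 [614, 620, 616, 606, 567, 424, 313, 288, 296, 288, 294, 327, 359, 368, 360, 358, 352, 348, 503, 603, 619, 616, 612, 615, 617, 602, 471, 509, 526, 448]
216 [616, 612, 
[... 524 characters left out ...]
 354, 343, 360, 450, 571, 610, 621, 619, 614, 615, 616, 615, 596, 470, 502, 509]
220 [618, 617, 618, 607, 558, 456, 365, 320, 298, 299, 310, 333, 342, 341, 339, 345, 366, 473, 575, 610, 613, 617, 609, 613, 610, 616, 598, 476, 501, 535]
221 [611, 616, 612, 613, 608, 601, 546, 461, 360, 323, 327, 350, 354, 362, 371, 388, 427, 539, 605, 613, 615, 617, 614, 615, 615, 618, 601, 474, 462, 537]
222 [618, 616, 619, 619, 615, 615, 606, 592, 551, 463, 431, 463, 478, 487, 516, 564, 586, 609, 611, 615, 614, 611, 615, 612, 617, 618, 599, 460, 375, 523]
223 [616, 615, 611, 610, 612, 611, 615, 613, 608, 601, 592, 599, 596, 600, 604, 614, 617, 613, 617, 614, 618, 611, 619, 615, 616, 614, 606, 478, 356, 509]
```

View pics/bk.png

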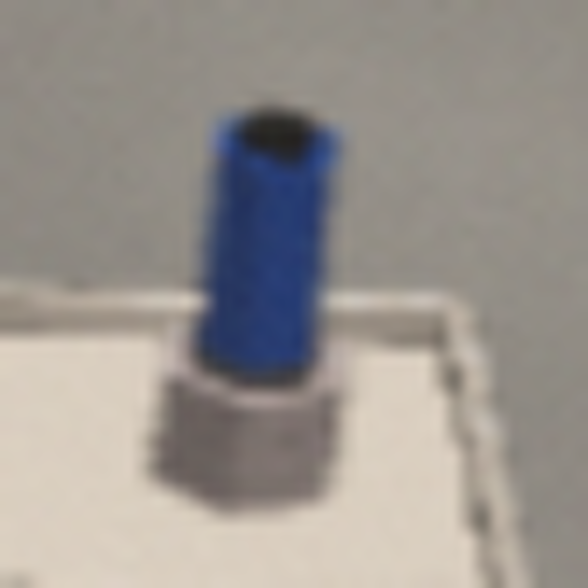

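View pics/bkt.png

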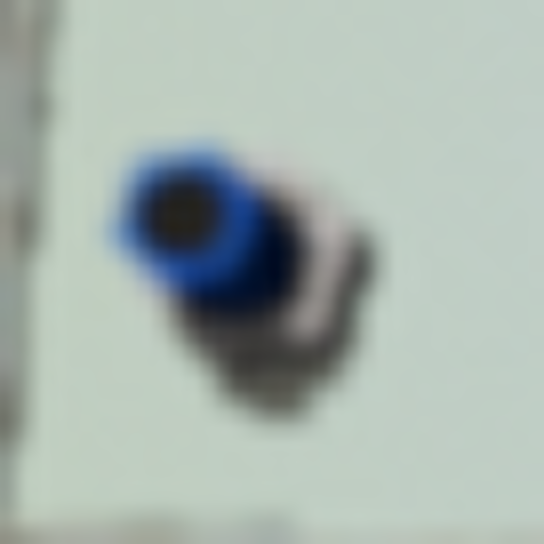

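The blue key's lower nose corners show in the zoom at about (150,475), (235,513) and (322,495).

```bash
python3 - <<'E'
from h import *
c=cap("scene")
q=[ray(c,350+x/14-.5,186+y/14-.5,5) for x,y in((150,475),(235,513),(322,495))]
for p in q: print(p.round(1), np.degrees(np.arctan2(p[1]-262.7,p[0]-536.5)).round(1), np.hypot(p[1]-262.7,p[0]-536.5).round(1))
for a,b in((0,1),(1,2)): d=q[b]-q[a]; print(np.linalg.norm(d).round(1), np.degrees(np.arctan2(d[1],d[0])).round(1))
print(robot.get_obs()['time'])
E
```

```text
[534.1 244.    5. ] -97.3 18.9
[548. 262.   5.] -3.4 11.5
[538.6 281.3   5. ] 83.7 18.7
22.7 52.4
21.5 116.0
0.45
```

```bash
python3 - <<'E'
from h import *
c=cap("scene"); P=pts(c)
print("scene floor z", [P[r,367].round(0).tolist() for r in range(212,230)])
t=cap("top"); T=pts(t)
b=T[228:262,184:212]; 
for lo,hi in((25,45),(0,10),(80,100)):
    m=(b[...,2]>lo)&(b[...,2]<hi); print(lo, m.sum(), b[m].mean(0).round(1), b[m].min(0).round(1), b[m].max(0).round(1))
m=(b[...,2]>26)&(b[...,2]<40); print(b[m].round(0).tolist())
E
```

```text
scene floor z [[552.0, 261.0, 44.0], [547.0, 262.0, 37.0], [545.0, 262.0, 32.0], [552.0, 262.0, 33.0], [553.0, 262.0, 30.0], [550.0, 262.0, 25.0], [555.0, 262.0, 25.0], [552.0, 263.0, 19.0], [549.0, 263.0, 14.0], [550.0, 264.0, 10.0], [548.0, 264.0, 6.0], [565.0, 263.0, 13.0], [565.0, 263.0, 9.0], [564.0, 264.0, 5.0], [573.0, 263.0, 7.0], [578.0, 263.0, 7.0], [606.0, 260.0, 21.0], [607.0, 261.0, 18.0]]
25 64 [532.8 257.6  33.5] [515.4 244.3  26. ] [556.8 283.5  42.4]
0 660 [537.  273.1   5. ] [485.3 226.    0. ] [592.  325.7   9.9]
80 58 [536.1 263.1  88.7] [523.2 251.8  81.3] [548.2 275.7  95.3]
[[556.0, 266.0, 36.0], [556.0, 264.0, 34.0], [557.0, 261.0, 31.0], [553.0, 264.0, 32.0], [554.0, 261.0, 31.0], [554.0, 257.0, 32.0], [550.0, 259.0, 36.0], [551.0, 257.0, 32.0], [551.0, 254.0, 33.0], [547.0, 256.0, 34.0], [547.0, 250.0, 35.0], [544.0, 252.0, 38.0], [544.0, 249.0, 35.0], [545.0, 246.0, 34.0], [542.0, 250.0, 30.0], [542.0, 246.0, 34.0], [543.0, 244.0, 27.0], [538.0, 252.0, 36.0], [538.0, 248.0, 39.0], [539.0, 246.0, 30.0], [533.0, 284.0, 31.0], [535.0, 248.0, 35.0], [536.0, 246.0, 32.0], [529.0, 281.0, 38.0], [531.0, 251.0, 37.0], [532.0, 249.0, 30.0], [533.0, 245.0, 31.0], [527.0, 279.0, 33.0], [527.0, 276.0, 34.0], [528.0, 256.0, 38.0], [528.0, 253.0, 38.0], [529.0, 252.0, 29.0], [530.0, 249.0, 28.0], [530.0, 246.0, 27.0], [524.0, 276.0, 31.0], [524.0, 273.0, 32.0], [523.0, 268.0, 40.0], [524.0, 266.0, 34.0], [524.0, 262.0, 40.0], [524.0, 259.0, 38.0], [525.0, 256.0, 36.0], [525.0, 254.0, 32.0], [526.0, 251.0, 33.0], [526.0, 248.0, 32.0], [521.0, 272.0, 32.0], [521.0, 270.0, 30.0], [521.0, 266.0, 34.0], [522.0, 264.0, 29.0], [522.0, 259.0, 35.0], [522.0, 257.0, 33.0], [522.0, 253.0, 36.0], [523.0, 250.0, 32.0], [523.0, 248.0, 27.0], [518.0, 269.0, 30.0], [518.0, 265.0, 34.0], [518.0, 262.0, 35.0], [518.0, 259.0, 36.0], [520.0, 258.0, 26.0], [520.0, 254.0, 26.0], [515.0, 266.0, 30.0]]
```

```bash
cat > mv.py <<'E'
import numpy as np
# cmd pose: x,y,z,yaw(deg) tool-down ; prints row numbers for targets
def rows(cmd,tg):
    x,y,z,w=cmd; a=np.radians(w); ex=np.array([np.cos(a),np.sin(a)]); ey=np.array([np.sin(a),-np.cos(a)])
    for t in tg:
        d=np.array(t[:2])-[x,y]
        print(t,[[round(float(d@ex)/300,4),round(float(d@ey)/300,4),round((z-t[2])/300,4)],[0,0,round(-(t[3]-w)/180,4)]])
E
python3 - <<'E'
from h import *; from mv import rows
q=[-4.63263637e-04,8.17074784e-01,-5.76531038e-01,-7.38272889e-04]
print(R.from_quat([q[1],q[2],q[3],q[0]]).as_matrix().round(4))
rows((217.85,-612.43,231.35,-70.42),[(430,-380,231,-35)])
rows((430,-380,231,-35),[(560,-110,231,0)])
rows((560,-110,231,0),[(590,120,231,24)])
rows((590,120,231,24),[(536.5,263,200,24),(536.5,263,120,24)])
E
```

```text
[[ 3.352e-01 -9.421e-01 -7.000e-04]
 [-9.421e-01 -3.352e-01  1.600e-03]
 [-1.700e-03  1.000e-04 -1.000e+00]]
(430, -380, 231, -35) [[-0.493, -0.9259, 0.0012], [0, 0, -0.1968]]
(560, -110, 231, 0) [[-0.1613, -0.9858, 0.0], [0, 0, -0.1944]]
(590, 120, 231, 24) [[0.1, -0.7667, 0.0], [0, 0, -0.1333]]
(536.5, 263, 200, 24) [[0.031, -0.508, 0.1033], [0, 0, 0.0]]
(536.5, 263, 120, 24) [[0.031, -0.508, 0.37], [0, 0, 0.0]]
```

>>> send_rows(motion=[[[-0.493,-0.926,0],[0,0,-0.197],0],[[-0.493,-0.926,0],[0,0,-0.197],0],[[-0.493,-0.926,0],[0,0,-0.197],0],[[-0.493,-0.926,0],[0,0,-0.197],0],[[-0.493,-0.926,0],[0,0,-0.197],0],[[-0.493,-0.926,0],[0,0,-0.197],0],[[-0.493,-0.926,0],[0,0,-0.197],0],[[-0.493,-0.926,0],[0,0,-0.197],0]])

```text
time: 1.55
tool_pos: [428.5, -381.6, 231.2]
tcp_rot: [0.0, 0.953, -0.302, -0.0]
contact_force: [0.4, 0.8, -1.2]
finger_gap: 85.4
```

>>> send_rows(motion=[[[-0.161,-0.986,0],[0,0,-0.194],0],[[-0.161,-0.986,0],[0,0,-0.194],0],[[-0.161,-0.986,0],[0,0,-0.194],0],[[-0.161,-0.986,0],[0,0,-0.194],0],[[-0.161,-0.986,0],[0,0,-0.194],0],[[-0.161,-0.986,0],[0,0,-0.194],0],[[-0.161,-0.986,0],[0,0,-0.194],0],[[-0.161,-0.986,0],[0,0,-0.194],0]])

```text
time: 2.55
tool_pos: [559.2, -112.7, 231.1]
tcp_rot: [0.0, 1.0, -0.002, -0.0]
contact_force: [0.3, 0.5, 0.7]
finger_gap: 85.3
```

>>> send_rows(motion=[[[0.1,-0.767,0],[0,0,-0.133],0],[[0.1,-0.767,0],[0,0,-0.133],0],[[0.1,-0.767,0],[0,0,-0.133],0],[[0.1,-0.767,0],[0,0,-0.133],0],[[0.1,-0.767,0],[0,0,-0.133],0],[[0.1,-0.767,0],[0,0,-0.133],0]])

```text
time: 3.3
tool_pos: [590.4, 117.9, 231.0]
tcp_rot: [0.001, 0.979, 0.206, -0.0]
contact_force: [-0.0, -0.2, -0.2]
finger_gap: 85.0
```

>>> send_rows(motion=[[[0.031,-0.508,0],[0,0,0],0],[[0.031,-0.508,0],[0,0,0],0],[[0.031,-0.508,0],[0,0,0],0],[[0.031,-0.508,0.3],[0,0,0],0],[[0.031,-0.508,0.37],[0,0,0],0],[[0.031,-0.508,0.37],[0,0,0],0],[[0.031,-0.508,0.37],[0,0,0],0]])

```text
time: 4.18
tool_pos: [538.5, 262.5, 122.2]
tcp_rot: [-0.0, 0.979, 0.206, 0.001]
contact_force: [-0.1, -0.7, 0.3]
finger_gap: 85.6
```

```bash
python3 - <<'E'
from h import *
c=cap("scene"); f=c["frame"]
save(cv2.resize(f[150:235,290:410],None,fx=6,fy=6,interpolation=cv2.INTER_CUBIC),"ap")
o=robot.get_obs(); print(o['tool_pos'],o['tcp_rot'],o['qpos'])
E
```

```text
[538.75599929 263.18177157 122.87337138] [-2.42518405e-04  9.78522627e-01  2.06130364e-01  1.91888665e-03] [ 0.15006945  0.39490323 -0.7946786   1.69434194  0.30311142  1.17613063
 -0.30795684]
```

View pics/ap.png

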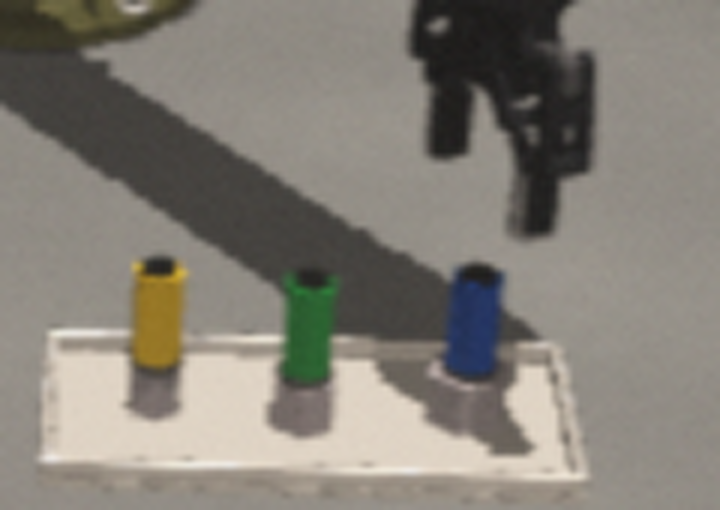

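>>> send_rows(motion=[[[0,0,0.1],[0,0,0],0],[[0,0,0.2],[0,0,0],0],[[0,0,0.25],[0,0,0],0],[[0,0,0.25],[0,0,0],0],[[0,0,0.25],[0,0,0],0]])

```text
time: 4.85
tool_pos: [537.9, 264.0, 47.0]
tcp_rot: [-0.0, 0.978, 0.207, 0.001]
contact_force: [0.4, -0.4, -0.2]
finger_gap: 85.3
```

```bash
python3 - <<'E'
from h import *
c=cap("scene"); f=c["frame"]
save(cv2.resize(f[150:235,290:410],None,fx=6,fy=6,interpolation=cv2.INTER_CUBIC),"ap2")
o=robot.get_obs(); print(o['tool_pos'],o['tcp_rot'],o['contact_force'])
E
```

```text
[537.86900283 263.94868861  46.93957721] [-1.89241519e-04  9.78326977e-01  2.07061782e-01  1.30732782e-03] [-0.29913242  0.27231607  0.45358407]
```

View pics/ap2.png

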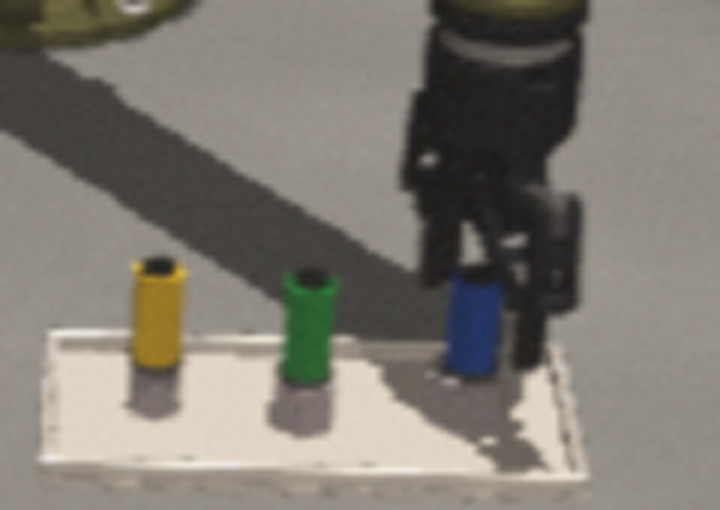

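The fingers straddle the blue key, so I'll close them.

>>> send_rows(motion=[[[0,0,0],[0,0,0],0.4],[[0,0,0],[0,0,0],0.6],[[0,0,0],[0,0,0],0.8],[[0,0,0],[0,0,0],1],[[0,0,0],[0,0,0],1],[[0,0,0],[0,0,0],1],[[0,0,0],[0,0,0],1],[[0,0,0],[0,0,0],1]])

```text
time: 5.9
tool_pos: [536.8, 263.2, 45.3]
tcp_rot: [0.0, 0.978, 0.207, -0.0]
contact_force: [-1.3, -2.2, 1.8]
finger_gap: 23.0
```

>>> send_rows(motion=[[[0,0,-0.07],[0,0,0],1],[[0,0,-0.2],[0,0,0],1],[[0,0,-0.35],[0,0,0],1],[[0,0,-0.5],[0,0,0],1],[[0,0,-0.5],[0,0,0],1],[[0,0,-0.5],[0,0,0],1]])

```text
time: 6.65
tool_pos: [536.6, 263.2, 195.5]
tcp_rot: [0.0, 0.978, 0.207, 0.0]
contact_force: [-0.5, -0.2, -1.8]
finger_gap: 23.1
```

```bash
python3 - <<'E'
from h import *
from mv import rows
c=cap("scene"); f=c["frame"]
save(cv2.resize(f[100:240,280:410],None,fx=4.2,fy=4.2,interpolation=cv2.INTER_CUBIC),"lift")
o=robot.get_obs(); print(o['tool_pos'],o['tcp_rot'],o['contact_force'],o['finger_gap'])
rows((537,263.5,197,23.9),[(570,0,197,10)]); rows((570,0,197,10),[(452.5,-218,197,-4.5)])
E
```

```text
[536.20189803 262.89694165 194.55082608] [ 2.89764466e-04  9.78310402e-01  2.07142967e-01 -6.80800008e-04] [-0.4831186   0.15341856 -0.44113701] 23.23495180632653
(570, 0, 197, 10) [[-0.2553, 0.8476, 0.0], [0, 0, 0.0772]]
(452.5, -218, 197, -4.5) [[-0.5119, 0.6476, 0.0], [0, 0, 0.0806]]
```

View pics/lift.png

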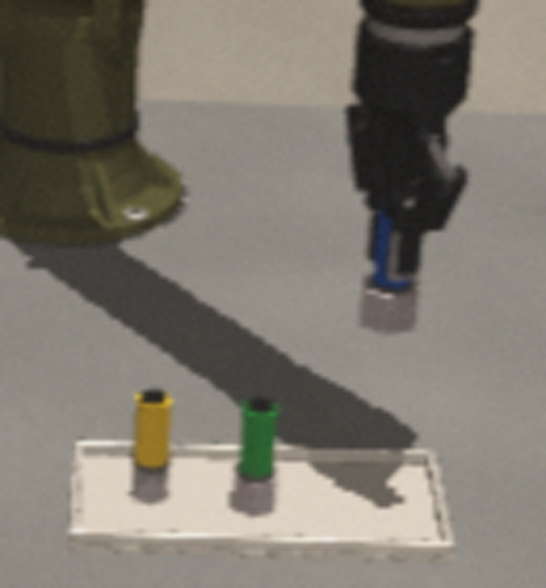

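The blue key is gripped and hangs upright, so I'll carry it to the hub.

>>> send_rows(motion=[[[-0.05,0.17,0],[0,0,0.015],1],[[-0.1,0.34,0],[0,0,0.03],1],[[-0.153,0.51,0],[0,0,0.046],1],[[-0.204,0.68,0],[0,0,0.062],1],[[-0.255,0.848,0],[0,0,0.077],1],[[-0.255,0.848,0],[0,0,0.077],1]])

```text
time: 7.45
tool_pos: [569.3, -7.1, 193.2]
tcp_rot: [0.001, 0.997, 0.083, -0.002]
contact_force: [0.2, 1.2, -1.3]
finger_gap: 23.2
```

>>> send_rows(motion=[[[-0.1,0.13,0],[0,0,0.016],1],[[-0.2,0.26,0],[0,0,0.032],1],[[-0.3,0.39,0],[0,0,0.048],1],[[-0.41,0.52,0],[0,0,0.064],1],[[-0.512,0.648,0],[0,0,0.081],1],[[-0.512,0.648,0],[0,0,0.081],1],[[-0.512,0.648,0],[0,0,0.081],1]])

```text
time: 8.32
tool_pos: [452.6, -217.1, 194.4]
tcp_rot: [-0.001, 0.999, -0.039, -0.001]
contact_force: [-0.1, -0.2, -1.6]
finger_gap: 23.4
```

```bash
python3 - <<'E'
from h import *
for n,b in(("scene",(80,225,160,280)),("top",(222,318,312,398))):
    c=cap(n); f=c["frame"]
    save(cv2.resize(f[b[0]:b[1],b[2]:b[3]],None,fx=4.1,fy=4.1,interpolation=cv2.INTER_CUBIC),"hub_"+n)
o=robot.get_obs(); q=o['tcp_rot']; print(o['tool_pos'],q,np.degrees(2*np.arctan2(q[2],q[1])),o['contact_force'],o['finger_gap'],o['time'])
E
```

```text
[ 453.22453785 -216.54966725  194.83897605] [-5.05552015e-04  9.99278984e-01 -3.79631863e-02 -2.30136985e-04] -4.351306992987197 [ 0.04354027  0.20176693 -1.74336988] 23.214204621013838 8.425
```

View pics/hub_scene.png

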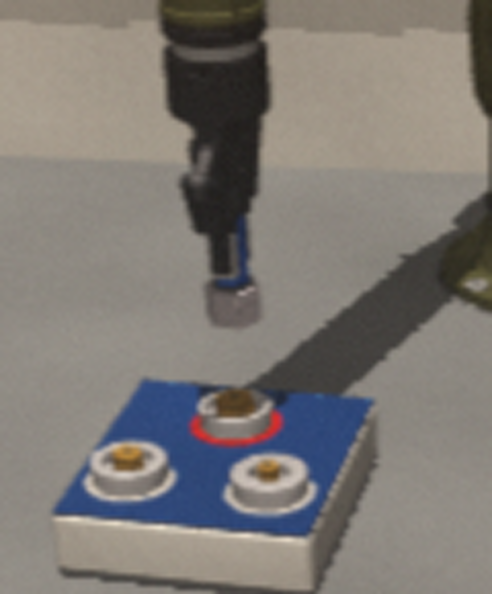

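>>> send_rows(motion=[[[0,0.002,0.08],[0,0,0],1],[[0,0.003,0.15],[0,0,0],1],[[-0.002,0.004,0.21],[0,0,0],1],[[-0.002,0.004,0.21],[0,0,0],1],[[-0.002,0.004,0.21],[0,0,0],1]])

```text
time: 9.05
tool_pos: [452.6, -219.5, 132.9]
tcp_rot: [0.0, 0.999, -0.039, 0.0]
contact_force: [-0.6, -0.8, -0.8]
finger_gap: 23.1
```

```bash
python3 - <<'E'
from h import *
for n,b in(("scene",(120,225,160,280)),("top",(222,318,312,398))):
    c=cap(n); f=c["frame"]
    save(cv2.resize(f[b[0]:b[1],b[2]:b[3]],None,fx=5.5,fy=5.5,interpolation=cv2.INTER_CUBIC),"hub2_"+n)
o=robot.get_obs(); q=o['tcp_rot']; print(o['tool_pos'],o['contact_force'])
E
```

```text
[ 452.66185697 -219.82880519  133.27320117] [-0.3912292  -0.23157224 -1.3653806 ]
```

View pics/hub2_scene.png

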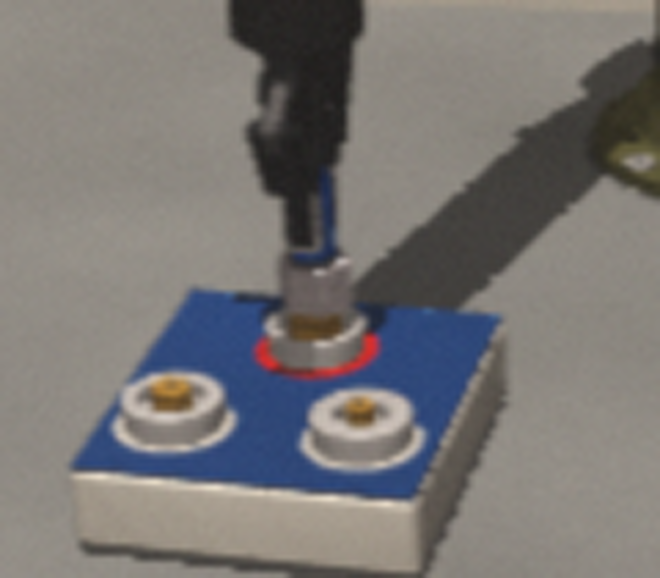

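View pics/hub2_top.png

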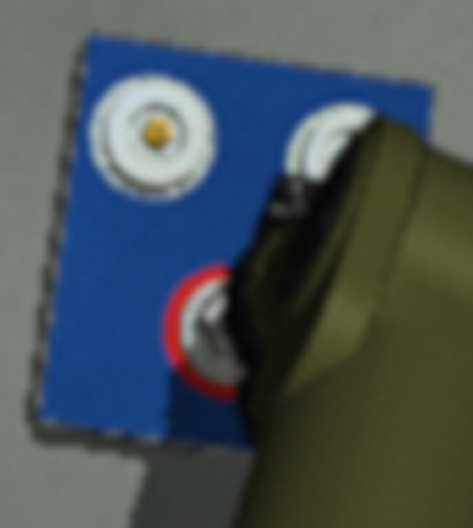

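```bash
python3 - <<'E'
from h import *
c=cap("scene"); f=c["frame"]; P=pts(c)
save(cv2.resize(f[158:192,200:234],None,fx=17,fy=17,interpolation=cv2.INTER_CUBIC),"hub3")
print("tcp px", [ (lambda p:(p[:2]/p[2]*c["f"]+[c["cx"],c["cy"]]).round(1))(Rc(c).T@(np.array([452.3,-217.8,h])-c["origin"])) for h in (68,78,84,93,120)])
g=f.astype(int).sum(2)
for r in range(164,188): print(r,g[r,205:232].tolist())
E
```

```text
tcp px [array([217.3, 181.8]), array([217.1, 179.1]), array([217. , 177.5]), array([216.9, 175. ]), array([216.4, 167.5])]
164 [423, 419, 420, 415, 413, 410, 334, 212, 154, 143, 152, 212, 261, 226, 178, 220, 307, 385, 403, 405, 408, 408, 410, 410, 405, 398, 386]
165 [427, 426, 422, 420, 418, 398, 338, 264, 226, 240, 252, 278, 266, 207, 165, 166, 228, 334, 398, 405, 403, 407, 411, 414, 403, 312, 240]
166 [424, 422, 424, 424, 407, 344, 261, 200, 182, 187, 203, 203, 187, 171, 151, 157, 237, 320, 378, 403, 406, 406, 409, 400, 378, 299, 203]
167 [421, 418, 424, 422, 404, 323, 251, 188, 154, 154, 153, 165, 156, 159, 154, 218, 373, 422, 414, 412, 410, 403, 381, 313, 240, 212, 195]
168 [415, 424, 416, 418, 408, 335, 260, 234, 196, 172, 171, 167, 204, 227, 272, 339, 359, 335, 360, 390, 403, 386, 310, 226, 196, 196, 190]
169 [421, 419, 415, 413, 412, 331, 259, 259, 269, 266, 256, 273, 400, 416, 333, 306, 288, 291, 350, 389, 395, 300, 218, 194, 194, 186, 195]
170 [414, 420, 414, 414, 407, 340, 266, 269, 284, 280, 293, 286, 313, 329, 306, 297, 285, 289, 327, 363, 311, 215, 195, 197, 196, 190, 19
[... 1682 characters left out ...]

183 [256, 289, 296, 266, 268, 283, 284, 304, 309, 309, 314, 331, 385, 409, 402, 382, 368, 338, 325, 281, 264, 292, 297, 296, 253, 246, 245]
184 [251, 272, 283, 288, 290, 283, 291, 301, 307, 314, 310, 319, 355, 378, 373, 370, 350, 335, 310, 285, 287, 288, 299, 291, 250, 240, 244]
185 [242, 271, 295, 304, 299, 291, 284, 300, 303, 312, 316, 322, 353, 374, 367, 353, 340, 319, 299, 271, 283, 291, 290, 255, 238, 243, 233]
186 [243, 250, 269, 290, 291, 249, 233, 273, 301, 305, 301, 309, 340, 358, 368, 364, 333, 293, 287, 300, 293, 268, 249, 242, 241, 248, 241]
187 [241, 239, 250, 247, 224, 185, 182, 197, 213, 208, 218, 222, 271, 305, 316, 321, 311, 292, 272, 282, 264, 249, 249, 255, 246, 239, 242]
```

View pics/hub3.png

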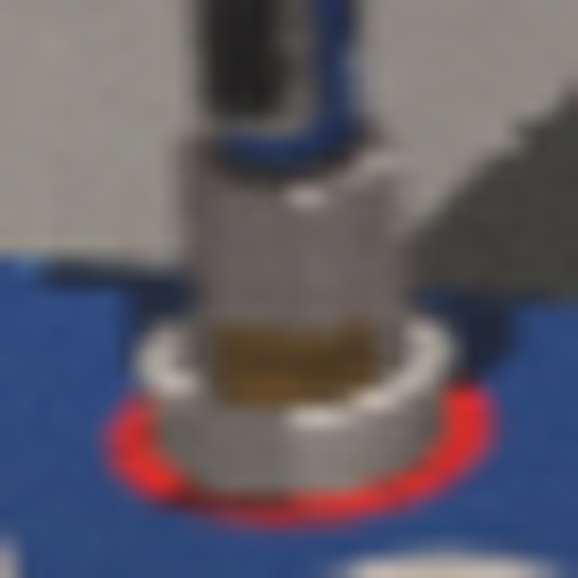

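The nose, nut and cup axes agree within about 0.3 px, near column 217. I'll lower in small steps.

>>> send_rows(motion=[[[0,0,0.012],[0,0,0],1],[[0,0,0.025],[0,0,0],1],[[0,0,0.038],[0,0,0],1],[[0,0,0.038],[0,0,0],1]])

```text
time: 9.7
tool_pos: [451.5, -220.8, 121.2]
tcp_rot: [0.001, 0.999, -0.04, -0.0]
contact_force: [-1.4, -2.5, 1.6]
finger_gap: 23.3
```

>>> send_rows(motion=[[[0,0,0.012],[0,0,0],1],[[0,0,0.025],[0,0,0],1],[[0,0,0.025],[0,0,0],1]])

```text
time: 10.07
tool_pos: [450.8, -221.0, 112.6]
tcp_rot: [0.001, 0.999, -0.04, -0.001]
contact_force: [-2.4, -4.5, -1.4]
finger_gap: 23.3
```

>>> send_rows(motion=[[[-0.003,0.005,0.01],[0,0,0],1],[[-0.003,0.005,0.018],[0,0,0],1],[[-0.003,0.005,0.018],[0,0,0],1],[[-0.003,0.005,0.018],[0,0,0],1]])

```text
time: 10.58
tool_pos: [450.7, -221.1, 108.2]
tcp_rot: [0.0, 0.999, -0.04, -0.0]
contact_force: [-3.3, -1.7, 5.4]
finger_gap: 23.1
```

Small upward force at z 108.2, which is close to the predicted seat height of about 108.5. I'll press a little further to confirm it stops.

>>> send_rows(motion=[[[-0.003,0,0.007],[0,0,0],1],[[-0.003,0,0.014],[0,0,0],1],[[-0.003,0,0.014],[0,0,0],1],[[-0.003,0,0.014],[0,0,0],1]])

```text
time: 11.08
tool_pos: [450.8, -221.1, 108.0]
tcp_rot: [0.001, 0.999, -0.039, 0.0]
contact_force: [-11.3, 3.1, 30.8]
finger_gap: 23.4
```

```bash
python3 - <<'E'
from h import *
c=cap("scene"); f=c["frame"]
save(cv2.resize(f[145:192,190:245],None,fx=11,fy=11,interpolation=cv2.INTER_CUBIC),"seat")
save(cv2.resize(f[185:240,285:400],None,fx=6,fy=6,interpolation=cv2.INTER_CUBIC),"tray_end")
o=robot.get_obs(); print(o['tool_pos'],o['tcp_rot'],o['contact_force'],o['torque'],o['finger_gap'])
E
```

```text
[ 450.77908491 -221.09661226  108.03093155] [ 1.01233456e-03  9.99221537e-01 -3.94362489e-02  2.77790952e-04] [-10.74562481   2.23243178  29.633471  ] [ 0.36434819  2.909303   -0.03665912] 23.281822998619027
```

View pics/seat.png

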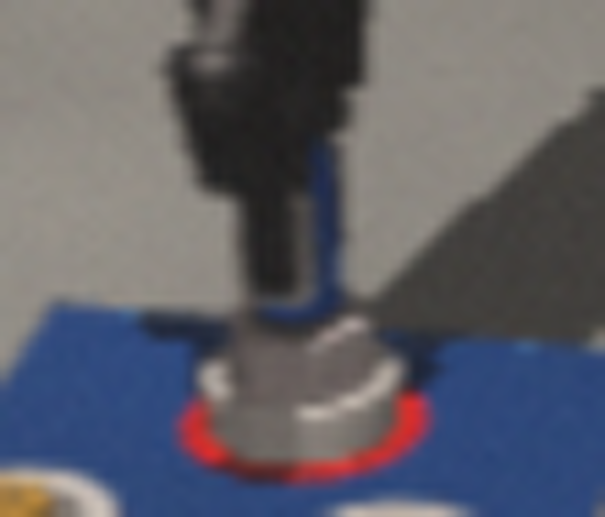

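View pics/tray_end.png

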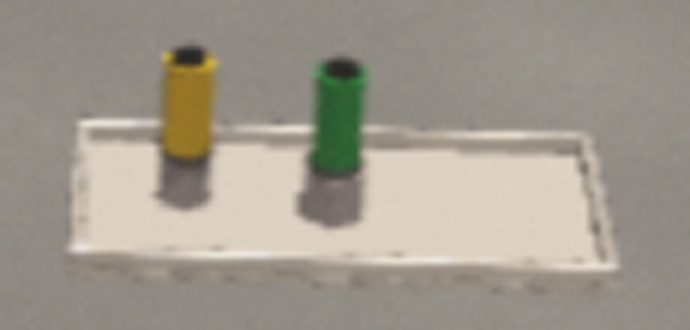

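The descent stopped hard at z 108, where the predicted seat height is 108.5. The nose is inside the cup, and the other two keys still stand. I'll ease the side load and part of the press.

>>> send_rows(motion=[[[0.006,0.002,-0.006],[0,0,0],1],[[0.006,0.002,-0.006],[0,0,0],1],[[0.006,0.002,-0.006],[0,0,0],1],[[0.006,0.002,-0.006],[0,0,0],1]])

```text
time: 11.62
tool_pos: [450.9, -221.2, 108.1]
tcp_rot: [0.0, 0.999, -0.04, -0.001]
contact_force: [-10.7, 2.2, 23.8]
finger_gap: 23.5
```

```bash
python3 - <<'E'
from h import *
c=cap("top"); save(c["frame"],"final_top")
o=robot.get_obs(); print(o['tool_pos'],o['contact_force'],o['finger_gap'],o['time'])
print(job.finish_job())
E
```

```text
[ 450.91361127 -221.21326436  108.09636356] [-11.31638736   2.57798519  22.40645827] 23.251373935075044 11.675
the job is handed in; nothing more can be done
None
```

View pics/final_top.png

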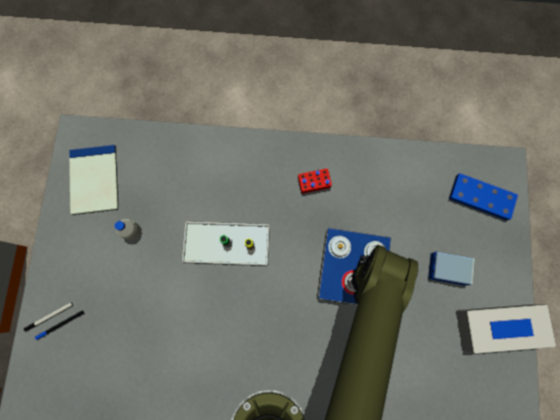

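The large blue key is seated on the hub nut and still gripped, and I handed the job in at 11.7 s; the hand-in gave no verdict. The pictures showed the mounted nut as the largest of the three (29 mm). I picked the large key from that, so I did not try the other two on the nut.

**Seating:** the key stopped hard at tool z 108.0 mm, against a predicted seat height of about 108.5 mm. It presses down with about 22 N, the finger gap is 23 mm, and the tool is vertical. In the picture the nose sits inside the cup.

**Other objects:** in the final views the green and yellow keys still stand in the tray, and the rack, bottle and tip box are where they started.

**Checks that disagreed:**
- **Seated position:** it reads (451, -221), about 3 mm in y from my camera estimate of the hub (452.4, -217.8). The calibration is good to about 2 mm and the nut itself guided the key.
- **Side force:** about 11 N along x stayed on the key after I tried to ease it.

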